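Pair the bar blanks and stack them crosswise

TASK

One bar already lies on the drawing sheet near the middle of the bench: leave it there, find its mate of the same metal and length, and set that down flat on the bench beside it, parallel and ends in line, about 80 mm from centre to centre. Then lay the two bars of the other matched pair squarely across them as a second layer, also parallel and about 80 mm apart, so that the stack is centred like a log cabin. Set bars down rather than dropping them, and leave the short offcuts, the tools, the tray and the tin where they are.

Things in the scene. Friction and masses are not known exactly. Their poses are not given: they have to be found in the camera images.
- drawing: A4 sheet of white paper with a line drawing, 210 x 297 mm, lying flat on the bench, practically without thickness (bars lie at bench height on it); origin at its centre, y along its long side. Exactly one full-length bar, either alu_a or brass_a, starts on it with its centre within 45 mm of the sheet's centre.
- alu_a: Size 130 x 25 x 25 mm (long axis x, width y, height z), square-edged, lying flat; origin at the centre of the underside; two small dark dots on top near the ends are only marks. Silvery aluminium, 0.22 kg. Mate of alu_b, and its twin in looks. Starts either on the drawing or among the scattered things.
- alu_b: Size 130 x 25 x 25 mm (long axis x, width y, height z), square-edged, lying flat; origin at the centre of the underside; two small dark dots on top near the ends are only marks. Silvery aluminium, 0.22 kg. Mate of alu_a. Starts away from the drawing.
- brass_a: Size 130 x 25 x 20 mm (long axis x, width y, height z), square-edged, lying flat; origin at the centre of the underside; two small dark dots on top near the ends are only marks. Yellow brass, 0.55 kg. Mate of brass_b, and its twin in looks. Starts either on the drawing or among the scattered things.
- brass_b: Size 130 x 25 x 20 mm (long axis x, width y, height z), square-edged, lying flat; origin at the centre of the underside; two small dark dots on top near the ends are only marks. Yellow brass, 0.55 kg. Mate of brass_a. Starts away from the drawing.
- alu_short: Odd silvery aluminium offcut among the bars, only 80 mm long x 25 x 25 mm, lying flat; origin at the centre of its underside, x along its length. Not to be used or moved.
- brass_short: Odd yellow brass offcut, only 75 mm long x 25 x 20 mm, lying flat beyond the drawing; origin at the centre of its underside, x along its length. Not to be used or moved.
- hammer: Hammer with a wooden handle, about 260 mm long, lying at the far left; bystander. Origin near its middle on the underside, x along it towards the head.
- screwdriver: Screwdriver, about 200 mm long, lying at the far right; bystander. Origin near its middle on the underside, x along it towards the tip.
- parts_tray: Black open plastic tray of pins, 150 x 110 x 50 mm, on the right; bystander. Origin at the centre of its underside.
- grease_tin: Small closed tin, green with a white label and lid, 70 mm in diameter, 80 mm tall, standing on the right; bystander. Origin at the centre of its underside.
Things that resemble listed ones, but are neither listed nor needed, are in the scene too. Leave any pink look-alike of the brass_a alone. What is shaped like the alu_b but turquoise is not meant.

How it is judged:
By the outcome, as a careful person would: the job done as asked, in the order asked, and still so for the second after the job is handed in, with the robot touching nothing.
It also fails if it takes over 64 s, if anything falls off the work surface, if the arm or the gripper's body presses on something with over 40 N, if the wrist force passes 120 N, or if a joint passes its speed limit or range.

ROBOT

A 6-joint arm with a two-finger parallel gripper is mounted at the origin on the work surface. World frame = base frame: x ahead of the robot, y to its left, z up, the work surface at z = 0. Lengths are in mm, angles in rad, forces in N, time in s.
With the tool pointing down it reaches from about 275 to 725 mm from the base axis. Payload 5.6 kg.
Tool frame: the origin (TCP) lies midway between the tips of the shut fingers; the grasp point (between the pads) lies 19 mm behind it; x points along the fingers, z is the direction in which the jaws open and shut, and the axes are right-handed (so a half turn about x gives the same grasp; the last joint's range is limited). The gripper opens to 85 mm and grips with 20 to 120 N. Pads are 22 mm wide; open, the fingers measure 114 mm over their backs; the gripper's body (76 mm by 85 mm) begins 54 mm behind the grasp point. The pads swing forward as they close: fully open they stand 13 mm farther back than shut.
Start: joints at [1.555, 0.255, 0.108, 0, -1.424, -0.285], TCP at [162.929, 525.307, 231.283] pointing down, gripper open.
Joint ranges: [-2.95, 2.95], [-1.21, 1.97], [-1.09, 1.5], [-2.87, 1.71], [-2.94, -0.07], [-3.05, 3.05]. Speed limits (rad/s): [2.57, 2.57, 3.14, 3.14, 3.14, 3.14].

INTERFACE

Orientations are given as a unit quaternion [x, y, z, w].
In Python, from rig import arm, viewer gives the robot as it stands.
- The arm moves only by the tool apply_moves, never from a script. Its argument "deltas" is one flat list of numbers, 4 for each row, row after row: the shift along the tool's x, y, z in m, then the turn about the tool's x in degrees. A call has 1 to 20 rows; each row is the pose to reach, as a shift and turn from the pose measured when the call began, along the tool's axes at that moment; what a row does not reach only later rows make up. A row lasts 1/8 s, in which the tool goes at most 62.5 mm and 10.7 degrees, less where a joint would pass 70% of its speed; a pose out of reach is approached as far as the arm can. A call with a gripper value outside its range is refused whole. "gripper" is the opening in per cent of the stroke, from 0 (shut) to 100 (fully open), set as the call begins (left out, the last holds). The fingers move at their own pace and stop on an object; "newtons" is the grip in N (left out, the last holds). Time passes only in rows, so rows that repeat a pose let the fingers close. It gives the time, the measured TCP pose, the force and the opening at its end, in the units of the state.
- arm.get_state(): the state, without advancing time (a new reading comes with each control period).
- viewer.grab_frame(name): name is "side" or "top" or "wrist"; returns a dict with "color" (480x640x3 uint8, red, green, blue), "range_z" (480x640 float32, mm along the optical axis (not along the pixel's ray), 0 where there is no reading), "fx", "fy", "cx", "cy" (pixels), "k1" (the pictures are not rectified: a ray, as slopes to the right and down, at radius r is drawn at 1 + k1 r^2 times it, then the intrinsics apply), "R" (3x3) and "t" (3): a world point X has camera coordinates R X + t. Camera axes: x right, y down, z forward; pixel columns grow to the right and rows downward; lengths in mm; the calibration is good to about 2 mm. A picture is of the moment at which its call begins.
- arm.finish_job(): hands the job in, once; it reports no verdict.
The state is a dict: "time_s": time; "qpos": joint angles; "joint_velocities": joint speeds; "joint_efforts": joint torques, N m; "ee_pos": TCP position; "orientation": TCP orientation; "wrist_force": force on the tool from outside, world axes, zero at the start; "torque": the same for the moment, N m; "finger_gap": finger opening in mm.
Only numpy, scipy, OpenCV 4.12 (cv2) and the standard library are available. Lean on these libraries where they do the work, as an engineer would, in place of code of your own. Each camera call takes 0.05 s, during which the arm holds its last target.

## Working session

There is one attempt and no reset: what is moved stays moved. The work goes in short steps, Python scripts to look and compute and a tool call to move; the robot and the scene stay as the last step left them, time stands still between calls to the robot, and variables do not carry over. Pictures are saved under pics/ and viewed, and the job is handed in when it is done.

Besides the shell and the picture viewer there is one more tool, called after "Emit:" in YAML: its name, and indented under it one key for each argument. apply_moves: Moves the arm, as the interface text tells. Its arguments: {"type":"object","properties":{"deltas":{"type":"array"},"gripper":{"type":"number"},"newtons":{"type":"number"}},"required":["deltas"]}

```bash
ls; mkdir -p pics
python3 - <<'E'
from rig import arm, viewer
import cv2,numpy as np,pickle
print(arm.get_state())
for n in("top","side"):
    f=viewer.grab_frame(n); pickle.dump(f,open(n+"0.pkl","wb"))
    cv2.imwrite(f"pics/{n}0.png",f["color"][:,:,::-1]); print(n,{k:f[k] for k in("fx","fy","cx","cy","k1","R","t")})
E
```

```text
pics
{'time_s': 0.0, 'qpos': array([ 1.55457851e+00,  2.55767873e-01,  1.06993301e-01, -4.95531106e-04,
       -1.42390722e+00, -2.84630506e-01]), 'joint_velocities': array([-0.00014499,  0.0016458 ,  0.0009893 , -0.0020203 ,  0.00015628,
        0.00160738]), 'joint_efforts': array([-1.05525356e-03, -3.86643612e+01,  2.37946433e+01,  5.36568493e+00,
       -6.20301566e-03,  9.52243340e-06]), 'ee_pos': array([162.75525847, 524.83913294, 230.37717408]), 'orientation': array([-0.56875571, -0.4189789 ,  0.56983948, -0.41982923]), 'wrist_force': array([-0.38641543, -0.29999883, -0.30314563]), 'torque': array([ 0.01832457, -0.02072018,  0.00198925]), 'finger_gap': 85.164328883248}
top {'fx': 462.8633459302267, 'fy': 462.8633459302267, 'cx': 325.6084647757633, 'cy': 238.99991689216867, 'k1': 0.037844470458236024, 'R': array([[-0.02315334, -0.99972786,  0.00285135],
       [-0.98576569,  0.02235473, -0.16663215],
       [ 0.16652306, -0.00666885, -0.98601501]]), 't': array([-102.68953314,  520.47512409, 1179.44228256])}
side {'fx': 600.5229799571678, 'fy': 600.5229799571678, 'cx': 321.28251565928133, 'cy': 233.7917686522522, 'k1': -0.012228127684838502, 'R': array([[ 0.99198015, -0.12628936, -0.00513548],
       [-0.06616947, -0.48427321, -0.87241106],
       [ 0.10768926,  0.86575427, -0.48874591]]), 't': array([-537.20675381,    5.73012764, 1490.19797873])}
```

View pics/top0.png

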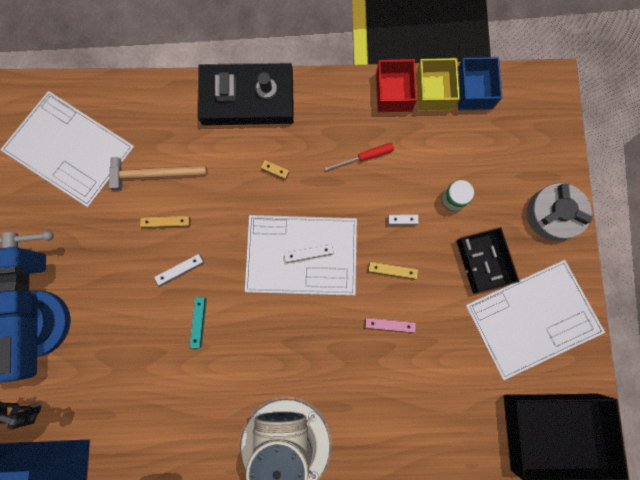

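View pics/side0.png

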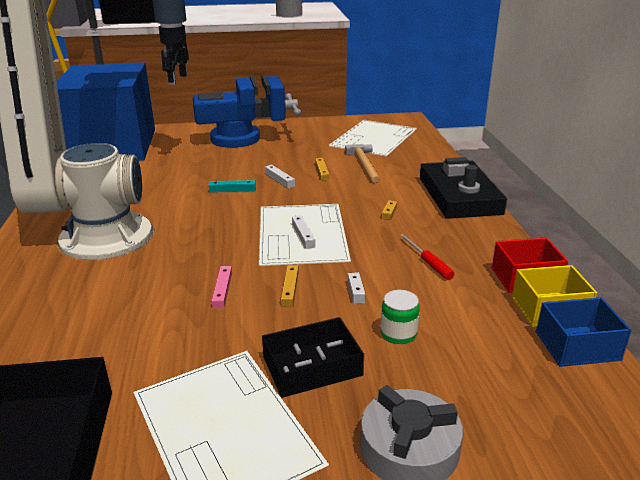

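```bash
cat > h.py <<'E'
import cv2,numpy as np
def K(f): return np.array([[f["fx"],0,f["cx"]],[0,f["fy"],f["cy"]],[0,0,1.]])
def D(f): return np.array([f["k1"],0,0,0,0.])
def cast(f,uv,z):
    s=cv2.undistortPoints(np.float64(uv).reshape(-1,1,2),K(f),D(f)).reshape(-1,2)
    R,t=np.array(f["R"]),np.array(f["t"]); C=-R.T@t
    d=np.c_[s,np.ones(len(s))]@R
    return C+d*((z-C[2])/d[:,2])[:,None]
def proj(f,X):
    return cv2.projectPoints(np.float64(X).reshape(-1,1,3),cv2.Rodrigues(np.array(f["R"]))[0],np.array(f["t"]),K(f),D(f))[0].reshape(-1,2)
def world(f):
    H,W=f["range_z"].shape; u,v=np.meshgrid(np.arange(W),np.arange(H))
    s=cv2.undistortPoints(np.float64(np.stack([u,v],-1)).reshape(-1,1,2),K(f),D(f)).reshape(-1,2)
    z=f["range_z"].reshape(-1,1).astype(float)
    return ((np.c_[s,np.ones(len(s))]*z-np.array(f["t"]))@np.array(f["R"])).reshape(H,W,3)
def rect(f,box,kind,ztop):
    """min-area rect (on plane z=ztop) of the top-face pixels in box (u0,v0,u1,v1)"""
    u0,v0,u1,v1=box
    c=cv2.cvtColor(f["color"],cv2.COLOR_RGB2HSV)[v0:v1,u0:u1].astype(int)
    h,s,v=c[...,0],c[...,1],c[...,2]
    if kind=="brass": m=(h>18)&(h<32)&(s>90)&(v>120)
    elif kind=="alu": m=(s<40)&(v>120)
    m=cv2.morphologyEx(np.uint8(m),cv2.MORPH_CLOSE,np.ones((3,3)))
    n,l,st,ce=cv2.connectedComponentsWithStats(m); i=1+np.argmax(st[1:,4]); m=np.uint8(l==i)
    ct=max(cv2.findContours(m,cv2.RETR_EXTERNAL,cv2.CHAIN_APPROX_NONE)[0],key=cv2.contourArea).reshape(-1,2)+[u0,v0]
    P=cast(f,ct,ztop)[:,:2]
    (c,(w,hh),a)=cv2.minAreaRect(np.float32(P))
    if w<hh: w,hh,a=hh,w,a+90
    a=(a+90)%180-90
    return np.round(c,1),round(w,1),round(hh,1),round(a,1),ce[i]+[u0,v0]
E
python3 - <<'E'
from h import *
import pickle
t=pickle.load(open("top0.pkl","rb"));s=pickle.load(open("side0.pkl","rb"))
for n,f in(("top",t),("side",s)): print(n,-np.array(f["R"]).T@f["t"])
B={"alu2":("alu",(145,245,215,295),25),"br1":("brass",(130,208,200,238),20),"br2":("brass",(355,255,430,285),20),"alush":("alu",(380,205,425,235),25),"brsh":("brass",(255,155,295,185),20)}
for k,(kd,b,z) in B.items(): print(k,rect(t,b,kd,z))
W=world(t)
for k,(u,v) in {"alu1":(309,254),"alu2":(179,270),"br1":(164,222),"br2":(393,270),"paper":(260,280),"bench":(230,330)}.items(): print(k,W[v,u].round(1))
Ws=world(s)
for nm,f,ww,boxes in(("top",t,W,{"alu1":(270,235,350,275),"alu2":(145,245,215,295),"br1":(130,208,200,238),"br2":(355,255,430,285)}),("side",s,Ws,{"alu1":(275,205,330,255),"alu2":(255,160,300,192),"br1":(310,153,335,185),"br2":(275,258,305,312)})):
  for k,b in boxes.items():
    z=25 if k[0]=="a" else 20
    p=ww[b[1]:b[3],b[0]:b[2]].reshape(-1,3)
    q=p[(abs(p[:,2]-z)<6)][:,:2]
    r=cv2.minAreaRect(np.float32(q)); print(nm,k,len(q),np.round(q.mean(0),1),np.round(r[0],1),np.round(r[1],1),round(r[2],1))
big=[]
for b in((135,205,215,295),(270,235,350,295),(355,205,435,295)):
    c=t["color"][b[1]:b[3],b[0]:b[2]]; big.append(cv2.copyMakeBorder(cv2.resize(c,None,fx=3.2,fy=3.2,interpolation=cv2.INTER_CUBIC),0,300-int(round(c.shape[0]*3.2)) if c.shape[0]*3.2<300 else 0,0,4,cv2.BORDER_CONSTANT))
big=[x[:288] for x in big]
cv2.imwrite("pics/crop0.png",np.hstack(big)[:,:,::-1])
E
```

```text
top [ 314.28457688 -106.4311403  1249.9684836 ]
side [  372.79927773 -1355.21381563   730.56838077]
alu2 (array([449.5, 275.9]), 129.7, 25.6, -62.7, array([178.17745303, 269.22755741]))
br1 (array([580.4, 318.3]), 125.2, 24.6, -89.2, array([163.5      , 223.4702381]))
br2 (array([ 434.7, -291.4]), 128.7, 25.5, 79.9, array([392.70107527, 269.83655914]))
alush (array([ 571.2, -325.1]), 76.1, 22.1, 88.7, array([403., 219.]))
brsh (array([720.3,  22.1]), 72.6, 22.7, 64.5, array([274.94974874, 169.5678392 ]))
alu1 [481.9 -69.4  22.3]
alu2 [447.  274.6  24.3]
br1 [580.2 322.8  11.5]
br2 [ 434.3 -292.3   19.6]
paper [417.5  64.6  -0.9]
bench [287.4 143.5  -1.3]
top alu1 466 [483.9 -68.2] [484.5 -67.4] [ 28.1 129.4] 10.4
top alu2 487 [447.9 276.3] [448.3 276.3] [ 26.5 130.7] 26.4
top br1 457 [581.6 318.6] [582.  319.2] [ 27.3 132.4] 0.1
top br2 454 [ 433.1 -291.5] [ 433.4 -291.7] [129.2  25.6] 79.8
side alu1 307 [487.2 -75.2] [487.6 -69.3] [ 26.5 134.3] 9.0
side alu2 217 [452.7 269.2] [451.3 275.7] [ 31.7 136.7] 26.2
side br1 164 [583.  310.2] [583.8 318.6] [ 25.7 142.3] 1.0
side br2 443 [ 435.9 -299.8] [ 436.5 -294.5] [134.9  25.8] 79.6
```

View pics/crop0.png

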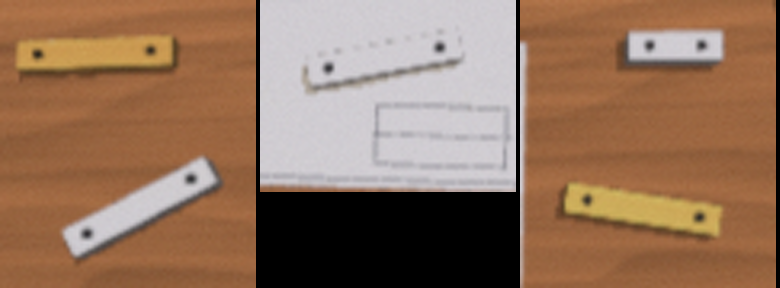

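```bash
cat >> h.py <<'E'
def dots(f,box,zt):
    """two dark dots inside box (full px), cast on plane zt"""
    u0,v0,u1,v1=box
    g=cv2.cvtColor(f["color"],cv2.COLOR_RGB2GRAY)[v0:v1,u0:u1]
    g=cv2.resize(g,None,fx=8,fy=8,interpolation=cv2.INTER_CUBIC)
    k=cv2.morphologyEx(g,cv2.MORPH_BLACKHAT,cv2.getStructuringElement(cv2.MORPH_ELLIPSE,(61,61)))
    m=np.uint8(k>0.5*k.max())
    n,l,st,ce=cv2.connectedComponentsWithStats(m)
    out=[]
    for i in range(1,n):
        w,h,a=st[i,2:5]
        if a>150 and .4<w/h<2.5 and a>.55*w*h and max(w,h)<70: 
            mm=(l==i); ww=k*mm; yy,xx=np.nonzero(mm); wt=k[mm].astype(float)
            out.append((a,((xx*wt).sum()/wt.sum()+.5)/8-.5+u0,((yy*wt).sum()/wt.sum()+.5)/8-.5+v0))
    out=np.array(out)[:,1:]
    return out,cast(f,out,zt)
def line(P):
    d=P[1]-P[0]; return np.round((P[0]+P[1])[:2]/2,1),round(np.linalg.norm(d),1),round(np.degrees(np.arctan2(d[1],d[0]))%180,2)
E
python3 - <<'E'
from h import *
import pickle
t=pickle.load(open("top0.pkl","rb"));s=pickle.load(open("side0.pkl","rb"))
for nm,f,boxes in(("top",t,{"alu1":(285,243,333,266),"alu2":(153,253,205,287),"br1":(140,213,190,230),"br2":(369,261,418,280)}),("side",s,{"alu1":(288,213,318,250),"alu2":(264,163,296,189),"br1":(313,156,330,182),"br2":(279,262,301,308)})):
  for k,b in boxes.items():
    uv,P=dots(f,b,25 if k[0]=="a" else 20); print(nm,k,uv.round(1).tolist(),line(P) if len(P)==2 else P.round(1).tolist())
E
```

```text
top alu1 [[325.7, 249.4], [290.9, 255.8]] (array([485.5, -67.8]), np.float64(94.3), np.float64(99.28))
top alu2 [[194.2, 260.4], [161.7, 277.6]] (array([449.7, 277. ]), np.float64(94.2), np.float64(117.42))
top br1 [[181.6, 220.3], [146.3, 221.5]] (array([581.5, 320. ]), np.float64(94.1), np.float64(90.8))
top br2 [[375.6, 267.0], [410.6, 272.4]] (array([ 435. , -292.4]), np.float64(94.0), np.float64(79.83))
side alu1 [[297.6, 218.0], [307.5, 235.7]] (array([486.9, -63.5]), np.float64(95.0), np.float64(99.15))
side alu2 [[269.5, 163.4], [271.1, 166.8], [287.3, 177.0]] [[427.4, 351.3, 25.0], [430.7, 323.7, 25.0], [473.2, 241.4, 25.0]]
side br1 [[318.4, 156.3], [319.4, 159.4], [316.7, 167.9], [323.6, 171.3]] [[583.5, 399.6, 20.0], [583.3, 373.4, 20.0], [567.0, 308.4, 20.0], [584.3, 279.5, 20.0]]
side br2 [[291.5, 268.6], [287.1, 293.3]] (array([ 436.5, -289.3]), np.float64(94.4), np.float64(79.72))
```

```bash
cat >> h.py <<'E'
from scipy.spatial.transform import Rotation as Rn
def go(st,xyz,axis=None):
    """tool-frame shift [m] and turn [deg] to xyz with the bar axis (deg) perpendicular to jaws"""
    R=Rn.from_quat(st["orientation"]).as_matrix(); z=R[:,2]
    yaw=np.degrees(np.arctan2(z[1],z[0])); d=(R.T@(np.array(xyz)-st["ee_pos"]))/1000
    turn=0
    if axis is not None:
        want=axis-90; dy=(want-yaw+90)%180-90; turn=-dy
    print("delta",d.round(4),"turn",round(turn,2),"| yaw",round(yaw,2),"tilt",np.degrees(np.arccos(-R[2,0])).round(2),"q6",round(float(st["qpos"][5]),2),"t",round(st["time_s"],2),"pos",np.round(st["ee_pos"],1),"F",np.round(st["wrist_force"],1),"gap",round(st["finger_gap"],1))
E
python3 - <<'E'
from h import *
from rig import arm
go(arm.get_state(),(449.7,277,120),117.4)
E
```

```text
delta [0.1108 0.3475 0.1515] turn 45.36 | yaw -107.24 tilt 0.1 q6 -0.28 t 0.1 pos [162.8 524.9 230.5] F [-0.3  0.2 -0.2] gap 85.2
```

Emit:
apply_moves:
  deltas: [0.01,0.043,0.019,6,0.025,0.087,0.038,12,0.04,0.13,0.057,18,0.055,0.174,0.076,24,0.07,0.217,0.095,30,0.085,0.261,0.114,36,0.1,0.305,0.133,42,0.111,0.3475,0.1515,45.4,0.111,0.3475,0.1515,45.4,0.111,0.3475,0.1515,45.4]
  gripper: 75
  newtons: 60

```text
time_s: 1.35
ee_pos: [449.6, 277.0, 119.5]
orientation: [-0.687, -0.167, 0.688, -0.168]
wrist_force: [-0.4, 0.9, 0.7]
finger_gap: 63.9
```

Run:
```python
from h import *
from rig import arm,viewer
f=viewer.grab_frame("wrist"); cv2.imwrite("pics/w1.png",f["color"][:,:,::-1])
print(-np.array(f["R"]).T@f["t"],np.array(f["R"]).round(2).tolist())
import pickle; pickle.dump(f,open("w1.pkl","wb"))
go(arm.get_state(),(449.7,277,5),117.4)
```

```text
[487.53910916 205.58768717 261.71929074] [[-0.89, -0.46, 0.0], [-0.43, 0.84, 0.31], [-0.15, 0.28, -0.95]]
delta [ 0.1148  0.0004 -0.0002] turn 0.0 | yaw -152.6 tilt 0.09 q6 -0.37 t 1.4 pos [449.4 277.4 119.8] F [-0.4  0.  -0.2] gap 64.3
```

View pics/w1.png

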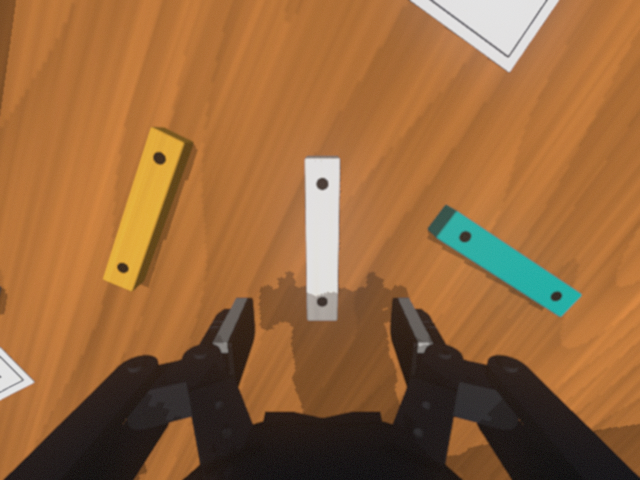

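The wrist view shows alu mate (dots at 322,184 and 322,301) centred between the fingers; brass at left (140,210), the turquoise look-alike at right.

Run:
```python
from h import *
import pickle
f=pickle.load(open("w1.pkl","rb"))
print(line(cast(f,[(322.2,184),(322,301)],25)),line(cast(f,[(159.5,158),(122.7,267.7)],20)))
```

```text
(array([449.9, 277.9]), np.float64(93.3), np.float64(117.2)) (array([581.3, 320.7]), np.float64(94.1), np.float64(90.74))
```

Emit:
apply_moves:
  deltas: [0.03,0,0,0,0.06,0,0,0,0.085,0,0,0,0.1,0,0,0,0.11,0,0,0,0.1148,0,0,0,0.1148,0,0,0]

```text
time_s: 2.28
ee_pos: [449.5, 277.5, 5.3]
orientation: [-0.687, -0.167, 0.687, -0.168]
wrist_force: [-0.4, -0.8, 0.3]
finger_gap: 64.3
```

Emit:
apply_moves:
  deltas: [0.001,0,0,0,0.001,0,0,0,0.001,0,0,0,0.001,0,0,0,0.001,0,0,0,0.001,0,0,0]
  gripper: 0

```text
time_s: 3.02
ee_pos: [449.8, 277.7, 4.9]
orientation: [0.687, 0.167, -0.687, 0.168]
wrist_force: [-1.3, -0.7, 5.7]
finger_gap: 23.4
```

Run:
```python
from h import *
from rig import arm
a=np.radians(99.2); n=np.array([np.sin(a),-np.cos(a)]); c=np.array([485.8,-67.3])
print(n, c-80*n, c+80*n)
go(arm.get_state(),(*(c-80*n),80),99.2)
```

```text
[0.98713627 0.15988119] [406.82909879 -80.09049502] [564.77090121 -54.50950498]
delta [-0.0749  0.2979  0.2029] turn 18.22 | yaw -152.58 tilt 0.05 q6 -0.37 t 3.02 pos [449.8 277.7   4.9] F [-1.3 -0.7  5.7] gap 23.4
```

Emit:
apply_moves:
  deltas: [-0.02,0,0,0,-0.05,0.01,0.007,1,-0.075,0.04,0.027,3,-0.075,0.085,0.058,6,-0.075,0.13,0.089,9,-0.075,0.175,0.12,12,-0.075,0.22,0.15,15,-0.075,0.26,0.177,17,-0.075,0.285,0.194,18,-0.075,0.298,0.203,18.2,-0.075,0.298,0.203,18.2,-0.075,0.298,0.203,18.2]

```text
time_s: 4.53
ee_pos: [406.6, -79.9, 79.8]
orientation: [0.705, 0.057, -0.705, 0.057]
wrist_force: [0.8, 1.0, -2.1]
finger_gap: 23.5
```

Run:
```python
from h import *
from rig import arm,viewer
import pickle
f=viewer.grab_frame("wrist"); cv2.imwrite("pics/w2.png",f["color"][:,:,::-1]);pickle.dump(f,open("w2.pkl","wb"))
go(arm.get_state(),(406.8,-80.1,5.5),99.2)
```

```text
delta [0.0744 0.0003 0.    ] turn 0.05 | yaw -170.75 tilt 0.03 q6 -0.03 t 4.58 pos [406.7 -79.7  79.9] F [-0.8  0.  -2.2] gap 23.6
```

View pics/w2.png

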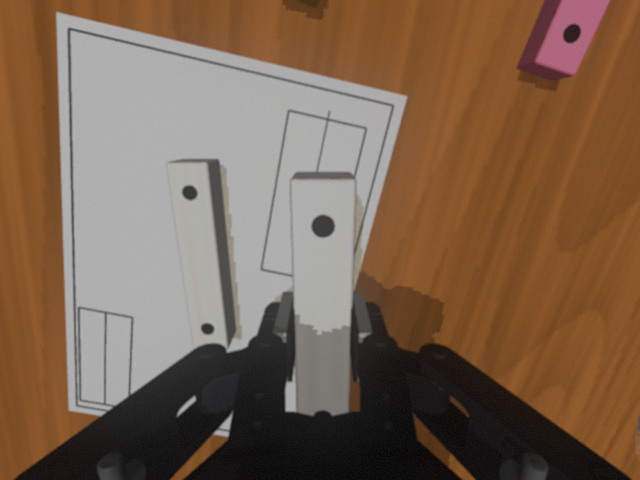

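Run:
```python
from h import *
import pickle
f=pickle.load(open("w2.pkl","rb"))
for b,z in(((175,175,206,210),25),((195,315,220,338),25),((305,205,342,245),100),((305,400,342,424),100)):
    uv,P=dots(f,b,z); print(uv.round(1).tolist(),P.round(1).tolist())
print(line(cast(f,[(189.6,192),(207.3,328.2)],25)),line(cast(f,[(323,226),(322.5,416)],100)))
```

```text
[[184.8, 189.8]] [[495.8, -114.2, 25.0]]Traceback (most recent call last):
  File "<stdin>", line 5, in <module>
  File "h.py", line 45, in dots
    out=np.array(out)[:,1:]
        ~~~~~~~~~~~~~^^^^^^
IndexError: too many indices for array: array is 1-dimensional, but 2 were indexed
```

```bash
cat >> h.py <<'E'
def dot(f,uv,r=12,thr=80):
    u,v=uv; g=cv2.cvtColor(f["color"],cv2.COLOR_RGB2GRAY)[v-r:v+r+1,u-r:u+r+1].astype(float)
    w=np.clip(thr-g,0,None); n,l,st,ce=cv2.connectedComponentsWithStats(np.uint8(w>0))
    i=1+np.argmin(np.linalg.norm(ce[1:]-r,axis=1)); w=w*(l==i); yy,xx=np.mgrid[:2*r+1,:2*r+1]
    return np.array([(xx*w).sum()/w.sum()+u-r,(yy*w).sum()/w.sum()+v-r])
E
python3 - <<'E'
from h import *
import pickle
f=pickle.load(open("w2.pkl","rb"))
a=[dot(f,(190,192)),dot(f,(207,328))]; print(np.round(a,1),line(cast(f,a,25)))
print(line(cast(f,[dot(f,(323,226),18),(322.5,416)],100)))
E
```

```text
[[189.2 192.3]
 [207.1 328.4]] (array([485.5, -66.8]), np.float64(93.9), np.float64(99.41))
(array([407.2, -80.1]), np.float64(92.8), np.float64(99.11))
```

Emit:
apply_moves:
  deltas: [0.025,0,0,0,0.045,0,0,0,0.06,0,0,0,0.068,0,0,0,0.072,0,0,0,0.074,0,0,0,0.0745,0,0,0,0.0745,0,0,0]

```text
time_s: 5.58
ee_pos: [407.0, -79.7, 5.7]
orientation: [0.705, 0.057, -0.704, 0.057]
wrist_force: [0.5, 0.4, -1.8]
finger_gap: 23.4
```

Emit:
apply_moves:
  deltas: [0.0005,0,0,0,0.001,0,0,0,0.001,0,0,0]

```text
time_s: 5.95
ee_pos: [407.2, -79.7, 4.9]
orientation: [0.705, 0.057, -0.704, 0.057]
wrist_force: [-0.7, -0.1, 1.4]
finger_gap: 23.5
```

Emit:
apply_moves:
  deltas: [0,0,0,0,0,0,0,0,0,0,0,0,0,0,0,0]
  gripper: 50

```text
time_s: 6.45
ee_pos: [407.2, -79.7, 4.9]
orientation: [0.705, 0.057, -0.704, 0.057]
wrist_force: [0.3, 0.3, 0.2]
finger_gap: 42.7
```

Emit:
apply_moves:
  deltas: [-0.02,0,0,0,-0.05,0,0,0,-0.1,0,0,0,-0.15,0,0,0,-0.15,0,0,0]

```text
time_s: 7.08
ee_pos: [409.7, -79.6, 158.8]
orientation: [0.708, 0.057, -0.701, 0.058]
wrist_force: [0.9, -0.4, -0.3]
finger_gap: 42.4
```

Run:
```python
from h import *
from rig import arm,viewer
import pickle
f=viewer.grab_frame("wrist"); cv2.imwrite("pics/w3.png",f["color"][:,:,::-1]);pickle.dump(f,open("w3.pkl","wb"))
go(arm.get_state(),(435,-292,120),79.8)
```

```text
delta [0.0364 0.2141 0.0078] turn 19.46 | yaw -170.74 tilt 0.32 q6 -0.03 t 7.12 pos [408.  -79.5 156.4] F [-1.2  0.3 -0.2] gap 42.8
```

View pics/w3.png

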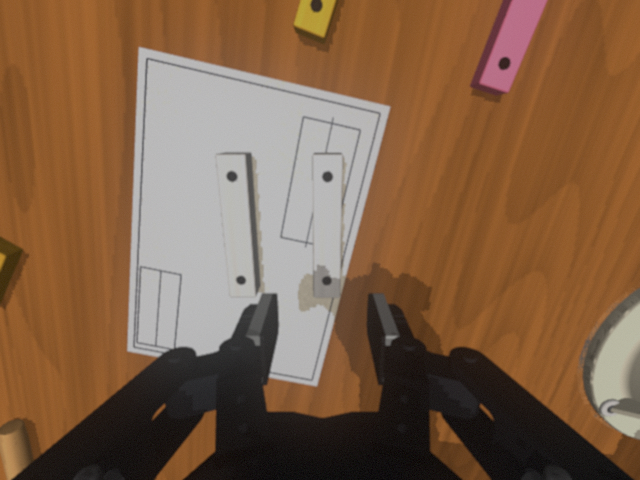

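Run:
```python
from h import *
import pickle
f=pickle.load(open("w3.pkl","rb"))
a=cast(f,[dot(f,(232,176)),dot(f,(241,280))],25);b=cast(f,[dot(f,(328,176)),dot(f,(327,281),8)],25)
print(line(a),line(b)); la,lb=line(a),line(b)
A=np.radians(la[2]);e=np.array([np.cos(A),np.sin(A)]);n=np.array([e[1],-e[0]]);d=lb[0]-la[0];print("along",d@e,"across",d@n)
f=pickle.load(open("w1.pkl","rb"));
```

```text
(array([485.5, -66.8]), np.float64(93.9), np.float64(99.4)) (array([407.7, -79.3]), np.float64(93.9), np.float64(99.1))
along 0.37460784231110855 across -78.7968887010425
```

Emit:
apply_moves:
  deltas: [0.006,0.04,0.001,5,0.012,0.085,0.003,10,0.02,0.13,0.005,14,0.028,0.17,0.006,17,0.034,0.2,0.008,19,0.0364,0.2141,0.0078,19.5,0.0364,0.2141,0.0078,19.5,0.0364,0.2141,0.0078,19.5]
  gripper: 75

```text
time_s: 8.12
ee_pos: [434.9, -291.2, 119.9]
orientation: [0.706, -0.062, -0.703, -0.063]
wrist_force: [-0.1, -0.1, 0.3]
finger_gap: 64.3
```

Run:
```python
from h import *
from rig import arm,viewer
import pickle
f=viewer.grab_frame("wrist"); cv2.imwrite("pics/w4.png",f["color"][:,:,::-1]);pickle.dump(f,open("w4.pkl","wb"))
go(arm.get_state(),(435,-292,5),79.8)
```

```text
delta [0.1151 0.001  0.0005] turn 0.02 | yaw 169.82 tilt 0.33 q6 0.12 t 8.18 pos [ 435.  -291.2  120.1] F [-0.7 -0.1 -0.1] gap 63.9
```

View pics/w4.png

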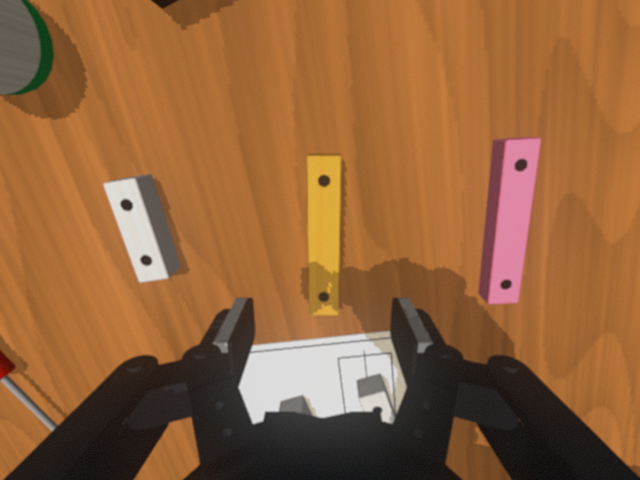

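Run:
```python
from h import *
import pickle
f=pickle.load(open("w4.pkl","rb"))
print(line(cast(f,[dot(f,(324,181)),(323.8,297)],20)))
```

```text
(array([ 434.8, -291. ]), np.float64(94.5), np.float64(79.95))
```

Emit:
apply_moves:
  deltas: [0.03,0,0,0,0.06,0.001,0.0005,0,0.085,0.001,0.0005,0,0.1,0.001,0.0005,0,0.11,0.001,0.0005,0,0.1155,0.001,0.0005,0,0.1155,0.001,0.0005,0]

```text
time_s: 9.05
ee_pos: [435.2, -292.0, 4.8]
orientation: [0.706, -0.062, -0.702, -0.063]
wrist_force: [0.1, -0.1, -0.1]
finger_gap: 63.8
```

Emit:
apply_moves:
  deltas: [0,0,0,0,0,0,0,0,0,0,0,0,0,0,0,0,0,0,0,0,0,0,0,0]
  gripper: 0
  newtons: 80

```text
time_s: 9.8
ee_pos: [434.8, -292.1, 5.6]
orientation: [0.706, -0.062, -0.702, -0.063]
wrist_force: [-2.7, 0.0, 5.0]
finger_gap: 22.7
```

Run:
```python
from h import *
from rig import arm
go(arm.get_state(),(452.9,-112.6,110),9.25)
```

```text
delta [-0.1043 -0.18    0.0133] turn 70.59 | yaw 169.84 tilt 0.32 q6 0.12 t 9.8 pos [ 434.8 -292.1    5.6] F [-2.7  0.   5. ] gap 22.7
```

Emit:
apply_moves:
  deltas: [-0.02,0,0,0,-0.055,0,0,0,-0.09,-0.01,0,8,-0.104,-0.035,0.003,18,-0.104,-0.065,0.005,28,-0.104,-0.095,0.007,38,-0.104,-0.125,0.009,48,-0.104,-0.15,0.011,58,-0.104,-0.17,0.013,66,-0.104,-0.18,0.0133,70.6,-0.104,-0.18,0.0133,70.6,-0.104,-0.18,0.0133,70.6]

```text
time_s: 11.3
ee_pos: [452.2, -112.8, 109.2]
orientation: [0.54, -0.457, -0.538, -0.459]
wrist_force: [-0.6, 0.0, -6.7]
finger_gap: 22.9
```

Run:
```python
from h import *
from rig import arm,viewer
import pickle
f=viewer.grab_frame("wrist"); cv2.imwrite("pics/w5.png",f["color"][:,:,::-1]);pickle.dump(f,open("w5.pkl","wb"))
go(arm.get_state(),(452.9,-112.6,31.5),9.25)
```

```text
delta [ 0.0778 -0.0002  0.0003] turn 0.03 | yaw 99.28 tilt 0.26 q6 -1.5 t 11.35 pos [ 452.4 -112.9  109.3] F [ 0.3 -0.5 -7.6] gap 22.7
```

View pics/w5.png

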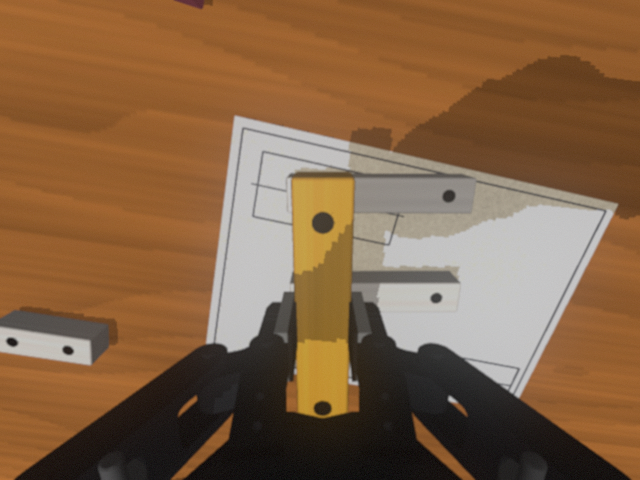

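Run:
```python
from h import *
import pickle
f=pickle.load(open("w5.pkl","rb"))
print(line(cast(f,[dot(f,(323,222),16,60),(322.3,408)],123.7)))
```

```text
(array([ 452.3, -112.1]), np.float64(94.4), np.float64(8.86))
```

Emit:
apply_moves:
  deltas: [0.025,0,0,0,0.045,0,0,0,0.06,0,0,0,0.069,0,0,0,0.074,0,0,0,0.0765,0,0,0,0.0775,0,0,0,0.0775,0,0,0]

```text
time_s: 12.35
ee_pos: [453.0, -112.9, 32.1]
orientation: [0.54, -0.457, -0.538, -0.459]
wrist_force: [-0.5, 0.0, -6.7]
finger_gap: 22.8
```

Emit:
apply_moves:
  deltas: [0.0007,0,0,0,0.0014,0,0,0,0.0018,0,0,0,0.0018,0,0,0]

```text
time_s: 12.85
ee_pos: [453.2, -112.9, 30.6]
orientation: [0.54, -0.457, -0.537, -0.459]
wrist_force: [-1.7, 0.4, -2.8]
finger_gap: 23.1
```

Contact is starting (load falling off); a last 0.6 mm, then release.

Emit:
apply_moves:
  deltas: [0.0004,0,0,0,0.0006,0,0,0,0.0006,0,0,0]

```text
time_s: 13.22
ee_pos: [453.2, -112.9, 30.6]
orientation: [0.54, -0.456, -0.537, -0.459]
wrist_force: [-4.3, 1.4, 4.1]
finger_gap: 23.1
```

Emit:
apply_moves:
  deltas: [0,0,0,0,0,0,0,0,0,0,0,0,0,0,0,0]
  gripper: 50

```text
time_s: 13.72
ee_pos: [453.4, -112.9, 30.7]
orientation: [0.541, -0.456, -0.537, -0.459]
wrist_force: [-0.8, 0.3, 0.1]
finger_gap: 42.8
```

Emit:
apply_moves:
  deltas: [-0.02,0,0,0,-0.05,0,0,0,-0.09,0,0,0,-0.12,0,0,0,-0.13,0,0,0,-0.13,0,0,0,-0.13,0,0,0]

```text
time_s: 14.6
ee_pos: [451.8, -112.8, 159.2]
orientation: [0.54, -0.457, -0.538, -0.459]
wrist_force: [-0.1, 0.2, -1.2]
finger_gap: 43.1
```

Run:
```python
from h import *
from rig import arm,viewer
import pickle
f=viewer.grab_frame("wrist"); cv2.imwrite("pics/w6.png",f["color"][:,:,::-1]);pickle.dump(f,open("w6.pkl","wb"))
go(arm.get_state(),(581.4,320.3,120),90.8)
```

```text
delta [ 0.0398 -0.1977  0.4066] turn -81.5 | yaw 99.3 tilt 0.2 q6 -1.5 t 14.65 pos [ 451.8 -112.9  159.2] F [-0.2 -0.3 -0.6] gap 42.3
```

View pics/w6.png

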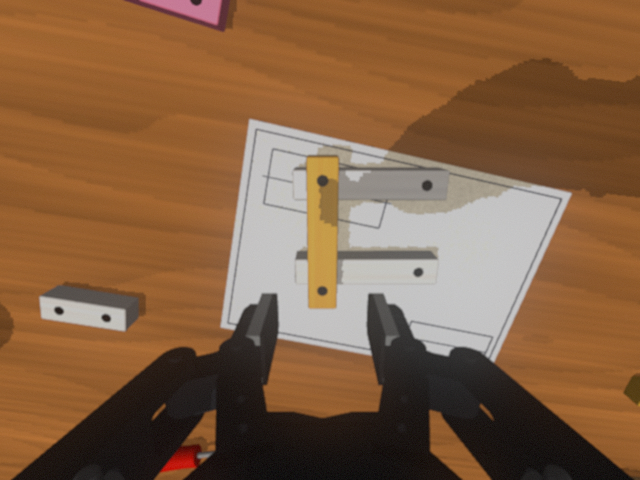

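Emit:
apply_moves:
  deltas: [0,-0.018,0.037,-8,0.005,-0.036,0.074,-16,0.01,-0.055,0.113,-25,0.015,-0.076,0.157,-34,0.02,-0.098,0.2,-43,0.025,-0.12,0.246,-52,0.03,-0.142,0.292,-61,0.035,-0.163,0.335,-69,0.038,-0.18,0.37,-76,0.04,-0.19,0.393,-80,0.04,-0.1977,0.4066,-81.5,0.04,-0.1977,0.4066,-81.5,0.04,-0.1977,0.4066,-81.5]
  gripper: 75

```text
time_s: 16.27
ee_pos: [581.0, 319.7, 119.0]
orientation: [0.708, 0.004, -0.706, 0.005]
wrist_force: [0.6, 0.5, -0.7]
finger_gap: 64.0
```

Run:
```python
from h import *
from rig import arm,viewer
import pickle
f=pickle.load(open("w6.pkl","rb")); print(line(cast(f,[dot(f,(322,181),9,50),dot(f,(322,291),9,60)],45)))
f=viewer.grab_frame("wrist"); cv2.imwrite("pics/w7.png",f["color"][:,:,::-1]);pickle.dump(f,open("w7.pkl","wb"))
go(arm.get_state(),(581.4,320.3,5),90.8)
```

```text
Traceback (most recent call last):
  File "h.py", line 61, in dot
    i=1+np.argmin(np.linalg.norm(ce[1:]-r,axis=1)); w=w*(l==i); yy,xx=np.mgrid[:2*r+1,:2*r+1]
        ~~~~~~~~~^^^^^^^^^^^^^^^^^^^^^^^^^^^^^^^^^
ValueError: attempt to get argmin of an empty sequence
```

Run:
```python
from h import *
from rig import arm,viewer
import pickle
f=pickle.load(open("w6.pkl","rb")); print(line(cast(f,[(322.3,181),(322.2,291)],45)))
f=viewer.grab_frame("wrist"); cv2.imwrite("pics/w7.png",f["color"][:,:,::-1]);pickle.dump(f,open("w7.pkl","wb"))
go(arm.get_state(),(581.4,320.3,5),90.8)
```

```text
(array([ 454.3, -112.1]), np.float64(93.9), np.float64(9.21))
delta [ 0.1144 -0.0008 -0.    ] turn -0.05 | yaw -179.25 tilt 0.16 q6 -0.73 t 16.32 pos [581.1 319.6 119.4] F [0.4 0.4 1.5] gap 64.3
```

View pics/w7.png

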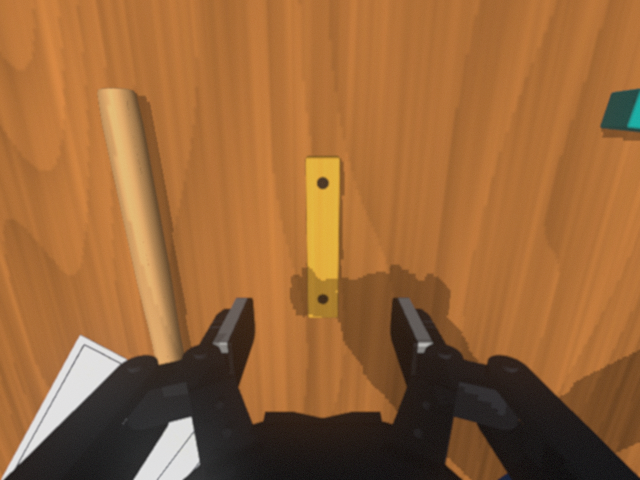

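Emit:
apply_moves:
  deltas: [0.03,0,0,0,0.06,-0.0008,0,0,0.085,-0.0008,0,0,0.1,-0.0008,0,0,0.11,-0.0008,0,0,0.1145,-0.0008,0,0,0.1145,-0.0008,0,0]

```text
time_s: 17.2
ee_pos: [581.6, 320.5, 5.2]
orientation: [0.708, 0.005, -0.706, 0.005]
wrist_force: [-1.0, -0.5, 0.8]
finger_gap: 64.2
```

Emit:
apply_moves:
  deltas: [0,0,0,0,0,0,0,0,0,0,0,0,0,0,0,0,0,0,0,0,0,0,0,0]
  gripper: 0

```text
time_s: 17.95
ee_pos: [581.6, 320.6, 6.2]
orientation: [0.708, 0.005, -0.706, 0.005]
wrist_force: [-2.9, -0.4, 5.9]
finger_gap: 23.0
```

Run:
```python
from h import *
from rig import arm
import pickle
f=pickle.load(open("w7.pkl","rb")); print(line(cast(f,[(322.4,183),(322.4,299)],20)))
a=np.radians(9.2); print(np.array([453.9,-112.3])+79.5*np.array([-np.sin(a),np.cos(a)]))
go(arm.get_state(),(440.6,-33.8,110),9.2)
```

```text
(array([581.7, 321. ]), np.float64(93.9), np.float64(90.73))
[441.18944558 -33.82266693]
delta [-0.1044  0.3525  0.1453] turn 81.57 | yaw -179.23 tilt 0.21 q6 -0.73 t 17.95 pos [581.6 320.6   6.2] F [-2.9 -0.4  5.9] gap 23.0
```

Emit:
apply_moves:
  deltas: [-0.02,0,0,0,-0.055,0,0,0,-0.09,0.02,0.008,4,-0.1044,0.055,0.023,12,-0.1044,0.095,0.039,21,-0.1044,0.135,0.056,30,-0.1044,0.175,0.072,39,-0.1044,0.215,0.089,48,-0.1044,0.255,0.105,57,-0.1044,0.295,0.122,66,-0.1044,0.325,0.134,74,-0.1044,0.345,0.142,79,-0.1044,0.3525,0.1453,81.6,-0.1044,0.3525,0.1453,81.6,-0.1044,0.3525,0.1453,81.6]

```text
time_s: 19.82
ee_pos: [440.8, -33.2, 109.8]
orientation: [0.54, -0.457, -0.538, -0.459]
wrist_force: [0.0, 0.1, -5.2]
finger_gap: 23.1
```

Run:
```python
from h import *
from rig import arm,viewer
import pickle
f=viewer.grab_frame("wrist"); cv2.imwrite("pics/w8.png",f["color"][:,:,::-1]);pickle.dump(f,open("w8.pkl","wb"))
go(arm.get_state(),(440.8,-33.8,32.5),9.2)
```

```text
delta [ 0.0773  0.0005 -0.0006] turn 0.05 | yaw 99.25 tilt 0.21 q6 -1.69 t 19.88 pos [440.9 -33.2 109.9] F [-0.2 -0.3 -4. ] gap 22.8
```

View pics/w8.png

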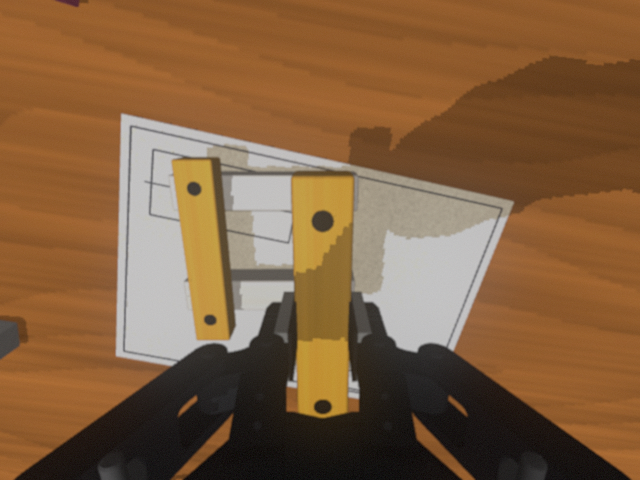

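Run:
```python
from h import *
import pickle
f=pickle.load(open("w8.pkl","rb"))
print(line(cast(f,[(194.2,188),(210,319.8)],45)),line(cast(f,[(322.5,221),(322.6,406.5)],20+109.9-6.2)))
```

```text
(array([ 453.7, -112. ]), np.float64(94.3), np.float64(9.0)) (array([440.9, -32.8]), np.float64(93.9), np.float64(9.25))
```

Emit:
apply_moves:
  deltas: [0.025,0,0,0,0.045,0.0004,-0.0003,0,0.06,0.0004,-0.0003,0,0.069,0.0004,-0.0003,0,0.074,0.0004,-0.0003,0,0.0765,0.0004,-0.0003,0,0.077,0.0004,-0.0003,0,0.077,0.0004,-0.0003,0]

```text
time_s: 20.88
ee_pos: [441.1, -33.5, 33.2]
orientation: [0.54, -0.457, -0.538, -0.459]
wrist_force: [0.2, -0.2, -5.3]
finger_gap: 22.7
```

Emit:
apply_moves:
  deltas: [0.0007,0,0,0,0.0012,0,0,0,0.0015,0,0,0,0.0015,0,0,0]

```text
time_s: 21.38
ee_pos: [441.1, -33.5, 31.7]
orientation: [0.54, -0.457, -0.538, -0.459]
wrist_force: [0.0, 0.3, -3.6]
finger_gap: 23.1
```

Emit:
apply_moves:
  deltas: [0.0005,0,0,0,0.001,0,0,0,0.001,0,0,0]

```text
time_s: 21.75
ee_pos: [441.2, -33.5, 31.1]
orientation: [0.54, -0.457, -0.538, -0.459]
wrist_force: [-2.9, 1.3, 2.6]
finger_gap: 23.3
```

Contact made; release and retreat.

Emit:
apply_moves:
  deltas: [0,0,0,0,0,0,0,0,0,0,0,0,0,0,0,0]
  gripper: 50

```text
time_s: 22.25
ee_pos: [441.4, -33.5, 31.2]
orientation: [0.54, -0.457, -0.538, -0.459]
wrist_force: [-0.3, -0.9, 0.5]
finger_gap: 42.7
```

Emit:
apply_moves:
  deltas: [-0.02,0,0,0,-0.05,0,0,0,-0.09,0,0,0,-0.13,0,0,0,-0.16,0,0,0,-0.16,0,0,0,-0.16,0,0,0]

```text
time_s: 23.12
ee_pos: [440.2, -33.5, 190.5]
orientation: [0.54, -0.457, -0.538, -0.459]
wrist_force: [-0.1, -0.6, -0.5]
finger_gap: 42.6
```

Run:
```python
from h import *
from rig import arm,viewer
import pickle
for n in("wrist","side"):
    f=viewer.grab_frame(n); cv2.imwrite(f"pics/{n}9.png",f["color"][:,:,::-1]);pickle.dump(f,open(n+"9.pkl","wb"))
go(arm.get_state(),(440,150,200))
```

```text
delta [-0.0098 -0.0296  0.1812] turn 0 | yaw 99.27 tilt 0.16 q6 -1.69 t 23.23 pos [440.  -33.6 190.1] F [-1.2 -0.  -0.6] gap 43.0
```

View pics/wrist9.png

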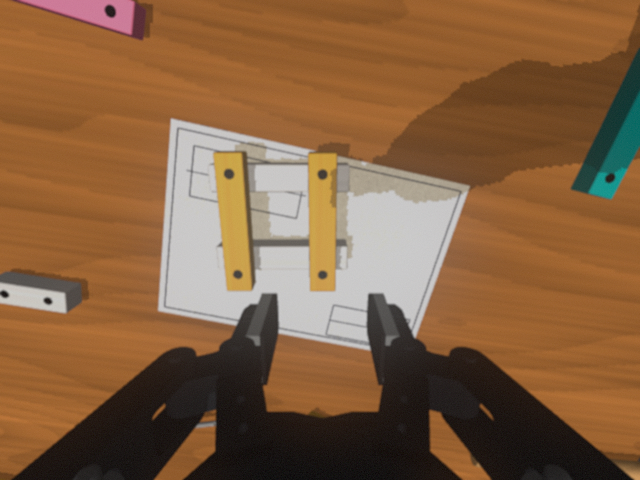

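View pics/side9.png

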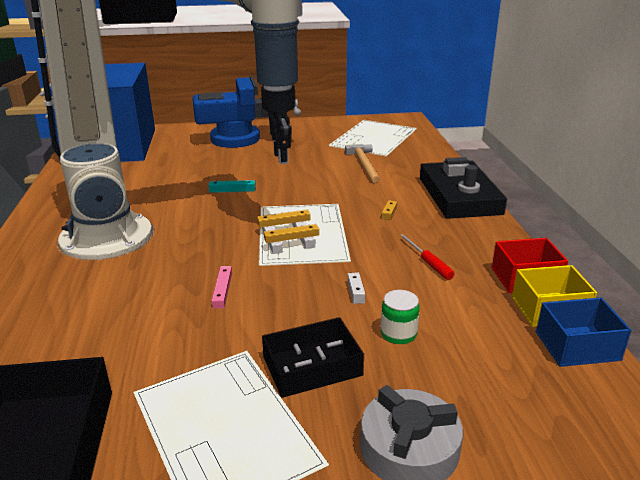

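Emit:
apply_moves:
  deltas: [-0.005,-0.01,0.05,0,-0.01,-0.02,0.1,0,-0.01,-0.03,0.15,0,-0.01,-0.035,0.2,0,-0.01,-0.035,0.25,0,-0.01,-0.035,0.25,0,-0.01,-0.035,0.25,0]

```text
time_s: 24.1
ee_pos: [433.9, 218.4, 199.4]
orientation: [0.54, -0.458, -0.538, -0.458]
wrist_force: [0.5, 0.3, -1.5]
finger_gap: 43.0
```

Run:
```python
from h import *
from rig import arm,viewer
import pickle
f=pickle.load(open("wrist9.pkl","rb"))
a=line(cast(f,[(229.1,174),(237.7,274.5)],45));b=line(cast(f,[(322.5,174),(322.6,274.5)],45)); print(a,b,"mid",(a[0]+b[0])/2)
A=np.radians(b[2]);e=np.array([np.cos(A),np.sin(A)]);n=np.array([-e[1],e[0]]);d=b[0]-a[0];print("along",d@e,"across",d@n)
f=viewer.grab_frame("top");pickle.dump(f,open("top9.pkl","wb"))
cv2.imwrite("pics/top9.png",f["color"][:,:,::-1])
c=f["color"][200:310,230:370];cv2.imwrite("pics/top9c.png",cv2.resize(c,None,fx=5,fy=5,interpolation=cv2.INTER_CUBIC)[:,:,::-1])
W=world(f)[205:305,235:365].reshape(-1,3)
for lo,hi in((20,32),(40,50)):
    q=W[(W[:,2]>lo)&(W[:,2]<hi)]; print(len(q),q.mean(0).round(1),np.round(cv2.minAreaRect(np.float32(q[:,:2])),1) if 0 else cv2.minAreaRect(np.float32(q[:,:2])))
print(arm.get_state()["ee_pos"])
```

```text
(array([ 454.1, -111.9]), np.float64(94.0), np.float64(9.04)) (array([441.3, -32.7]), np.float64(94.0), np.float64(9.29)) mid [447.7 -72.3]
along 0.15326711835815165 across 80.22752962163568
558 [443.9 -74.2  25.3] ((440.2866516113281, -74.38362884521484), (118.24842834472656, 129.80763244628906), 9.447712898254395)
930 [446.  -73.7  45.2] ((447.4630432128906, -73.3155288696289), (132.82904052734375, 105.57300567626953), 9.046339988708496)
[434.09309465 218.00386842 199.62127375]
```

View pics/top9c.png

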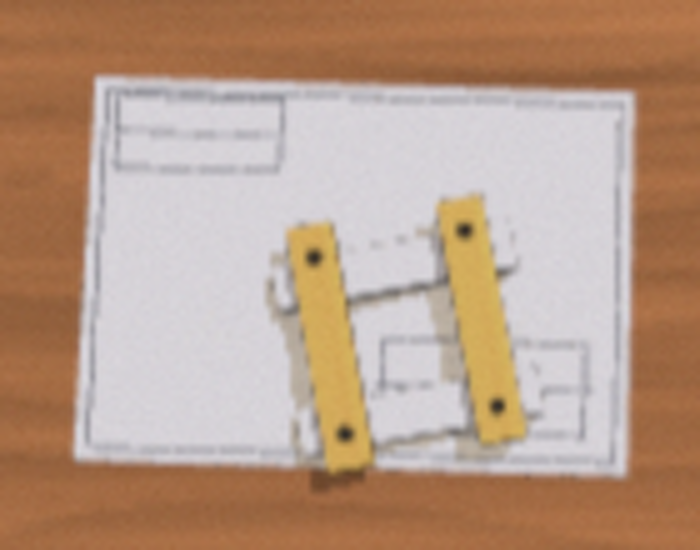

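View pics/top9.png

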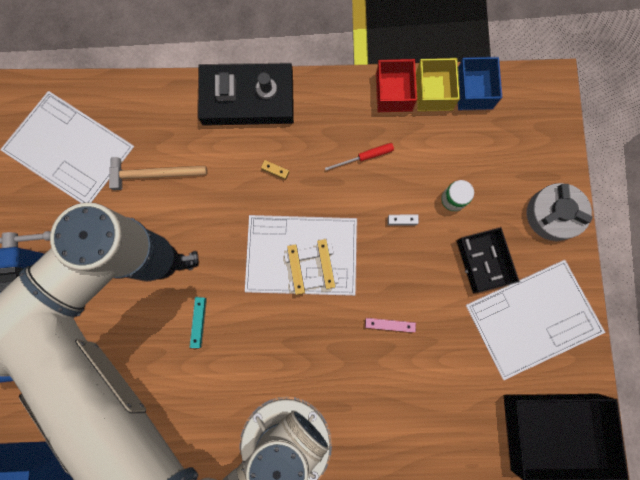

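The stack is standing: brass tops are at about z 45 mm, the gripper is clear, and the bystanders are where they were.

```bash
python3 -c "
from rig import arm
print(arm.finish_job())"
```

```text
the job is handed in; nothing more can be done
None
```

The log-cabin stack is built, and I handed the job in at about 24 s of the 64 s allowed.

- **First layer:** I left the aluminium bar on the drawing where it was and set its mate beside it. The wrist camera put them 78.8 mm apart centre to centre, with ends in line to about 0.4 mm and parallel to about 0.3°.
- **Second layer:** I laid the two full-length brass bars across. They measured 80.2 mm apart, ends in line to about 0.2 mm, and within about 0.4° of square to the aluminium bars. Their common centre is about 1.3 mm from the first layer's, and their tops are at about 45 mm, so they lie flat.

**Bystanders:** In the last top and side pictures the short offcuts, tools, tray, tin, and the pink and turquoise look-alikes are where they started. Forces during set-down stayed at a few newtons.

**Checks that disagreed or failed:**
- The side camera gave positions about 3–4 mm different in y from the top camera. I used the top and wrist readings, which agreed to about 1.5 mm.
- The aluminium dots are hidden under the brass, so I could not re-measure that layer by its dots at the end. A coarse depth check on it gave a centre off by about 6 mm in x, because the upper bars hide part of it and white aluminium on white paper is hard to separate.
- Automatic dot-finding failed in a few pictures, so I read those dots by eye from the image. That includes the final brass figures.

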